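# Lower the lid of a shielded test box

## Task

The lid of the shielded test box stands open, about upright on its hinge. Without gripping or lifting anything, tip it forward with the outside of your fingers, catch it on a finger as it comes over, and keep carrying it on the finger down to the rim so that it closes fully and gently, with no drop or slam. Then take the hand clear, and leave the other things on the bench where they are.

Things in the scene. Friction and masses are not known exactly. Their poses are not given: they have to be found in the camera images.
- test_box: shielded test box, bare aluminium, open on top, fixed: 200 mm along its x, 140 mm along its y, 90 mm high, a small circuit board inside. Origin under its centre, z up. The hinge runs along its +y upper rim; the lid shuts by falling over towards its -y side. Nothing else stands within 100 mm of its -y side
- lid (a joint): lid angle, rad: 0 shut flat on the rim, 1.57 upright, 1.85 the stop, leaning back. Lid 200 x 140 x 6 mm aluminium with a steel bow handle, 0.26 to 0.38 kg. Hinge friction (0.05 N m) keeps it standing between about 1.44 and 1.7; below about 1.35 it falls shut by itself, hard; about 1.5 N upwards at the bar carries it
- lid_bar (a point): middle of the straight bar of the lid's bow handle: steel, 12 mm thick, parallel to the hinge, axis 230 mm from it, 128 mm clear between the two arms. The bow lies in the lid's plane, with an open window 84 mm deep between lid edge and bar (closed fingers fit). Shut: 90 mm outside the box wall, 93 mm above the bench, free beneath. Axes: x along hinge, y bar to hinge, z out of the outer face
- lid_edge (a point): middle of the lid's free edge, 140 mm from the hinge axis, half-way through its thickness of 6 mm; axes as lid_bar
- box_hinge (a point): middle of the hinge axis, 90 mm above the bench, on the box's +y rim; axes as test_box
- calculator: black pocket calculator lying on the bench, 140 x 75 x 15 mm, loose; origin under its centre; leave alone
- adapter: brass waveguide adapter, 45 x 45 mm flange, 40 mm high, loose; origin under its centre; leave alone
- cup: white plastic cup, 68 mm across, 85 mm high, loose; origin under its centre; leave alone
- fan: black cooling fan lying flat, 80 x 80 x 25 mm, loose; origin under its centre; leave alone

How it is judged (in metres and radians):
On the way, in this order (a step that is already met when the one before it is completed fails the run):
1. the lid has come over and rests on the fingers (their knuckles count), under control, well above the rim (value of joint lid between 0.4 and 1.15 rad and velocity of joint lid above -0.8 rad/s and contact force between any of the fingers, the arm and lid above 0.3 N), for 0.2 s.
2. the fingers still carry the lid close above the rim (value of joint lid between 0.02 and 0.3 rad and velocity of joint lid above -0.8 rad/s and contact force between any of the fingers, the arm and lid above 0.3 N), for 0.1 s.
At the end, for the whole second after the job is handed in: The lid is fully shut (joint below 0.02 rad) and at rest, and calculator, adapter, cup and fan are within 15 mm of where they were (value of joint lid below 0.02 rad and velocity of joint lid between -0.05 and 0.05 rad/s and distance of each of calculator, adapter, cup, fan from where it was at the start of the episode below 0.015 m); the robot touches nothing.
It fails at once if the lid drops or slams: closing faster than 1.3 rad/s (0.3 m/s at the bar) within the last 0.4 rad (value of joint lid below 0.4 rad and velocity of joint lid below -1.3 rad/s).
It fails at once if the lid or its handle is gripped or forced (more than 35 N from the fingers) (contact force between the fingers and lid above 35 N).
It fails at once if a bystander is pushed, lifted or carried (moved more than 15 mm) (distance of any of calculator, adapter, cup, fan from where it was at the start of the episode above 0.015 m).
It also fails if it takes over 56 s, if anything falls off the work surface, if the arm or the gripper's body presses on something with over 40 N, if the wrist force passes 120 N, or if a joint passes its speed limit or range.

## Robot

A 7-joint arm with a two-finger parallel gripper is mounted at the origin on the work surface. World frame = base frame: x ahead of the robot, y to its left, z up, the work surface at z = 0. Lengths are in mm, angles in rad, forces in N, time in s.
With the tool pointing down it reaches from about 400 to 900 mm from the base axis. Payload 5.5 kg.
Tool frame: the origin (TCP) lies midway between the tips of the shut fingers; the grasp point (between the pads) lies env.pinch_z behind it (env.pinch_z is the distance from the TCP to the grasp point, in mm); z points along the fingers, y is the line along which they close (so a half turn about z gives the same grasp; the last joint's range is limited). The gripper opens to 92 mm and grips with 3 to 60 N. Pads are 19 mm wide; open, the fingers measure 130 mm over their backs; the gripper's body (75 mm by 190 mm) begins 47 mm behind the grasp point.
Start: joints at [-0.984, 0.501, -0.427, 1.55, 0.221, 1.138, -0.21], TCP at [206.774, 616.234, 226.729] pointing down, gripper open.
Joint ranges: [-2.88, 2.88], [-0.31, 2.03], [-1.54, 1.56], [0.2, 2.42], [-1.41, 4.55], [0.19, 2.02], [-2.57, 2.57]. Speed limits (rad/s): [2.57, 2.57, 3.14, 3.14, 3.14, 3.14, 3.14].

## Interface

Orientations are given as [roll, pitch, yaw] about the fixed x, y, z axes, in that order (R = Rz(yaw) Ry(pitch) Rx(roll)).
In Python, from station import env gives the robot as it stands.
- The arm moves only by the tool move_arm, never from a script. Its argument "motion" is a list of rows, each an object of numbers: "gripper": the opening, from 0 (shut) to 1 (fully open); "tx", "ty", "tz": the shift along the tool's x, y, z each as a share of 0.5 m, from -1 to 1; "wx", "wy", "wz": the turn, a rotation vector about the tool's x, y, z each as a share of 45 degrees, from -1 to 1. A call has 1 to 20 rows; each row is the pose to reach, as a shift and turn from the pose commanded when the call began, along the tool's axes at that moment; what a row does not reach only later rows make up. A row lasts 1/12 s, in which the tool goes at most 41.7 mm and 7.16 degrees, less where a joint would pass 70% of its speed; a pose out of reach is approached as far as the arm can. A call with a number of a shift or a turn outside -1 to 1 is refused whole. A call with a gripper value outside its range is refused whole. The fingers move at their own pace and stop on an object; "grip_force" is the grip in N (left out, the last holds). Time passes only in rows, so rows that repeat a pose let the fingers close. It gives the time, the measured TCP pose, the force, the opening and the grip force at its end, in the units of the state.
- env.state(): the state, without advancing time (a new reading comes with each control period).
- env.camera(name): name is "scene" or "side" or "wrist"; returns the picture (420x560x3 uint8, red, green, blue); there is no depth.
- env.get_calibration(name): a dict with "intrinsics" (3x3 intrinsics, pixels), "xyz" and "attitude" of the camera in the world; the wrist camera has in their place "T_tool_cam" (4x4, takes a point from camera to tool coordinates, whose origin is the TCP and whose axes are the flange's). Camera axes: x right, y down, z forward; pixel columns grow to the right and rows downward; lengths in mm; the calibration is good to about 2 mm. A picture is of the moment at which its call begins: read the wrist's pose just before it. get_calibration takes no time and is no camera call.
- env.close_job(): hands the job in; it is judged then, once.
The state is a dict: "clock": time; "qpos": joint angles; "dq": joint speeds; "joint_efforts": joint torques, N m; "tool_pos": TCP position; "eef_rot": TCP orientation; "wrist_force": force on the tool from outside, world axes, zero at the start; "wrist_torque": the same for the moment, N m; "grip_width": opening from 0.0 (shut) to 1.0 (fully open); "grasp_force": force on a finger pad.
Only numpy, scipy, OpenCV 4.12 (cv2) and the standard library are available. Lean on these libraries where they do the work, as an engineer would, in place of code of your own. Each camera call takes 0.05 s, during which the arm holds its last target. There are 200 camera calls.

## Working session

There is one attempt and no reset: what is moved stays moved. The work goes in short steps, Python scripts to look and compute and a tool call to move; the robot and the scene stay as the last step left them, time stands still between calls to the robot, and variables do not carry over. Pictures are saved under pics/ and viewed, at most 10 in all, crops included, and the job is handed in when it is done.

Besides the shell and the picture viewer there is one more tool, called after "Call:" by a JSON object that holds its "op" and its "data". move_arm: Moves the arm, as the interface text tells. Shift numbers are shares of 0.5 m and turn numbers shares of 45 degrees, none past 1 either way. Its arguments: {"type":"object","properties":{"motion":{"type":"array"},"grip_force":{"type":"number"}},"required":["motion"]}

```bash
mkdir -p pics; ls
python3 - <<'E'
from station import env
import cv2
s=env.state();print(s, env.pinch_z)
for n in("scene","side","wrist"):
    c=env.get_calibration(n);print(n,c)
for n in("scene","side"):
    cv2.imwrite(f"pics/{n}0.png",env.camera(n)[:,:,::-1])
E
```

```text
pics
{'clock': 0.0, 'qpos': array([-0.9837895 ,  0.50184588, -0.42677781,  1.55145712,  0.22079251,
        1.13826968, -0.2103101 ]), 'dq': array([-0.00123714, -0.00128156, -0.00131115,  0.00031244, -0.00079987,
       -0.00069471,  0.00053153]), 'joint_efforts': array([-1.44455362e-04, -5.66580284e+01, -5.81627592e+00, -2.79106325e+01,
       -6.87542721e-02,  3.11075791e-02,  1.95543580e-04]), 'tool_pos': array([206.63914048, 615.54468389, 225.67542693]), 'eef_rot': array([-3.13966703e+00, -7.15289041e-05,  2.81781703e+00]), 'wrist_force': array([-0.52673791,  0.18962952, -0.35440573]), 'wrist_torque': array([0.03215944, 0.00729298, 0.03014298]), 'grasp_force': 0.0, 'grip_width': 1.0001329631770193} 18.8
scene {'intrinsics': array([[493.85097749,   0.        , 274.40934658],
       [  0.        , 493.85097749, 202.14313116],
       [  0.        ,   0.        ,   1.        ]]), 'xyz': array([1184.16690026, -644.42901781, 1260.89640433]), 'attitude': array([-2.49956902, -0.01053818,  0.71378555])}
side {'intrinsics': array([[494.27655509,   0.        , 278.57061502],
       [  0.        , 494.27655509, 208.33972449],
       [  0.        ,   0.        ,   1.        ]]), 'xyz': array([ 257.68171677, -878.78142825,  755.50203138]), 'attitude': array([-2.17899174,  0.00685053, -0.36497104])}
wrist {'intrinsics': array([[298.51696119,   0.        , 273.90376261],
       [  0.        , 298.51696119, 214.12960174],
       [  0.        ,   0.        ,   1.        ]]), 'T_tool_cam': array([[-1.45961032e-05, -9.61406880e-01, -2.75130535e-01,
         7.43736899e+01],
       [ 9.99999969e-01, -8.24007948e-05,  2.34887008e-04,
        -1.71624874e-01],
       [-2.48492960e-04, -2.75130523e-01,  9.61406851e-01,
        -1.58123397e+02],
       [ 0.00000000e+00,  0.00000000e+00,  0.00000000e+00,
         1.00000000e+00]])}
```

View pics/scene0.png

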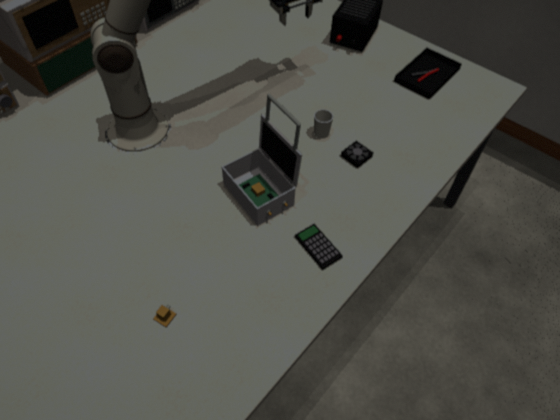

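View pics/side0.png

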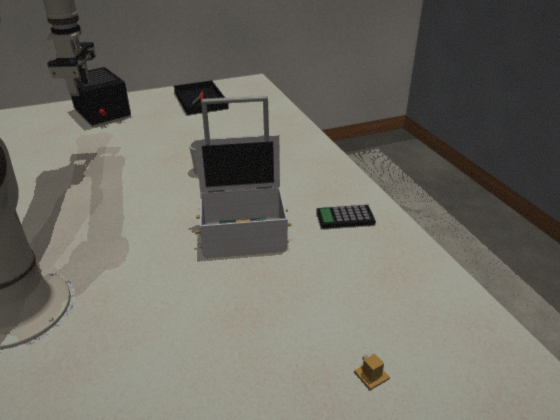

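The scene view shows the box at about (260,185) px with the lid up at (280,150), the bar at (283,107), the cup at (322,123) and the fan at (357,153). In the side view the box front is at (243,235) and the bar runs (204,101)-(267,98). I'll enlarge both to get the corners.

Run:
```python
import cv2,numpy as np
a=cv2.imread("pics/scene0.png")[90:230,215:310]; b=cv2.imread("pics/side0.png")[90:265,190:295]
a=cv2.resize(a,None,fx=4,fy=4,interpolation=cv2.INTER_CUBIC);b=cv2.resize(b,None,fx=3.4,fy=3.4,interpolation=cv2.INTER_CUBIC)
o=np.zeros((600,760,3),np.uint8);o[:a.shape[0],:a.shape[1]]=a;o[:b.shape[0],390:390+b.shape[1]]=b
cv2.imwrite("pics/crop.png",np.clip(o*1.6,0,255).astype(np.uint8))
```

```text
(no output)
```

View pics/crop.png

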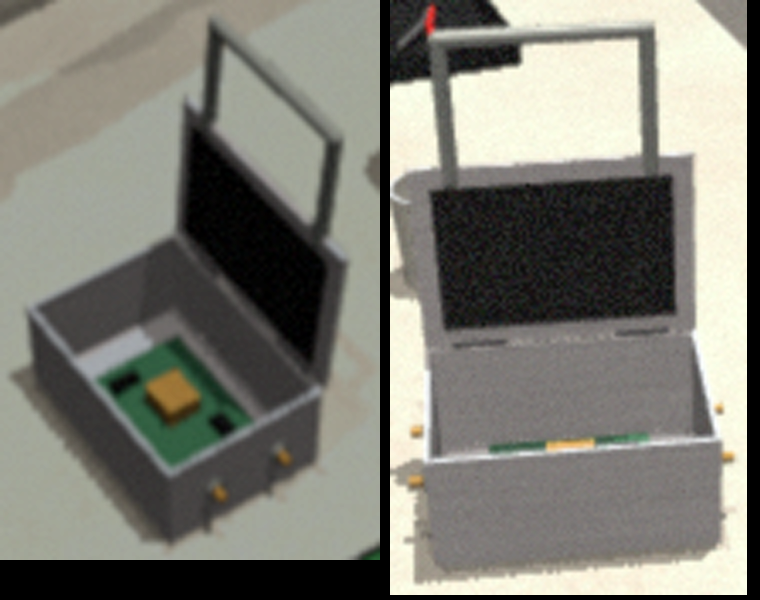

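```bash
cat > h.py <<'E'
import numpy as np,cv2
from scipy.spatial.transform import Rotation as Ro
from station import env
def proj(n,P):
    c=env.get_calibration(n);R=Ro.from_euler('xyz',c['attitude']).as_matrix()
    q=(np.atleast_2d(P)-c['xyz'])@R@c['intrinsics'].T
    return q[:,:2]/q[:,2:]
def lid(x,r,th,o=3): return [x,70-r*np.cos(th)+o*np.sin(th),90+r*np.sin(th)+o*np.cos(th)]
def W(P,p): return np.atleast_2d(P)@Ro.from_euler('z',p[2]).as_matrix().T+[p[0],p[1],0]
E
cat > fit.py <<'E'
from h import *
from scipy.optimize import least_squares
A=lambda x,y:(x/4+215,y/4+90)
B=lambda x,y:((x-390)/3.4+190,y/3.4+90)
box=[(-100,-70,90),(-100,70,90),(100,70,90),(100,-70,90),(100,-70,0)]
sb=[A(30,312),A(177,237),A(322,388),A(170,470),A(170,543)]
box2=[(-100,-70,90),(100,-70,90),(-100,-70,0),(100,-70,0)]
db=[B(428,460),B(720,440),B(432,568),B(718,553)]
L=lambda th:[lid(-100,140,th),lid(100,140,th),lid(-76,236,th),lid(76,236,th)]
sl=[A(187,100),A(345,260),A(213,20),A(339,137)]
dl=[B(408,168),B(693,155),B(429,33),B(655,23)]
def f(p):
    return np.r_[proj('scene',W(box+L(p[3]),p))-(sb+sl),proj('side',W(box2+L(p[3]),p))-(db+dl)]
r=least_squares(lambda p:f(p).ravel(),[560,0,0,1.57],loss='soft_l1')
print(r.x.round(3));print(f(r.x).round(1).tolist())
# bystanders on ground
def ground(n,u,v,z):
    c=env.get_calibration(n);R=Ro.from_euler('xyz',c['attitude']).as_matrix()
    d=R@np.linalg.inv(c['intrinsics'])@[u,v,1];return (c['xyz']+d*(z-c['xyz'][2])/d[2]).round()
for n,u,v,z in[('cup',322,115,85),('fan',357,153,25),('calc',318,246,15),('adapter',165,316,10)]:print(n,ground('scene',u,v,z))
E
python3 fit.py
```

```text
[ 5.19686e+02  6.31710e+01 -2.50000e-01  1.63700e+00]
[[-1.2, -1.2], [-0.6, -1.0], [-0.2, 1.5], [-0.8, 2.1], [-0.2, 1.0], [-0.4, -0.3], [-0.2, 0.7], [-0.7, -1.4], [-0.2, 0.8], [-1.7, -0.4], [0.5, -1.0], [0.9, -1.6], [0.9, -3.8], [-0.7, -0.9], [0.3, -2.0], [-0.4, -1.5], [0.4, -2.0]]
cup [496. 418.  85.]
fan [663. 404.  25.]
calc [787.  31.  15.]
adapter [ 611. -413.   10.]
```

Pose fit: box at (520, 63) mm with yaw −0.25 rad and lid at about 1.64 rad. My plan is an open gripper tilted 45° from the front, so the bar sits loosely between the fingers. The rear finger tips the lid and the lower finger carries it. First I'll go up and over to a staging pose.

Call:
{"op": "move_arm", "data": {"motion": [{"tz": -0.15, "gripper": 1}, {"tz": -0.3, "gripper": 1}, {"tz": -0.48, "gripper": 1}, {"tz": -0.48, "gripper": 1}, {"tz": -0.48, "gripper": 1}, {"tz": -0.48, "gripper": 1}, {"tx": -0.948, "ty": -0.884, "tz": -0.48}, {"tx": -0.948, "ty": -0.884, "tz": -0.48}, {"tx": -0.948, "ty": -0.884, "tz": -0.48}, {"tx": -0.948, "ty": -0.884, "tz": -0.48}, {"tx": -0.948, "ty": -0.884, "tz": -0.48}, {"tx": -0.948, "ty": -0.884, "tz": -0.48}, {"tx": -0.948, "ty": -0.884, "tz": -0.48}, {"tx": -0.948, "ty": -0.884, "tz": -0.48}, {"tx": -0.948, "ty": -0.884, "tz": -0.48}, {"tx": -0.948, "ty": -0.884, "tz": -0.48}, {"tx": -0.948, "ty": -0.884, "tz": -0.48}, {"tx": -0.948, "ty": -0.884, "tz": -0.48}, {"tx": -0.948, "ty": -0.884, "tz": -0.48}, {"tx": -0.948, "ty": -0.884, "tz": -0.48}]}}

```text
invalid input at $.motion[0]: expected keys gripper, tx, ty, tz, wx, wy, wz
```

Call:
{"op": "move_arm", "data": {"motion": [{"gripper": 1, "tx": 0, "ty": 0, "tz": -0.15, "wx": 0, "wy": 0, "wz": 0}, {"gripper": 1, "tx": 0, "ty": 0, "tz": -0.3, "wx": 0, "wy": 0, "wz": 0}, {"gripper": 1, "tx": 0, "ty": 0, "tz": -0.48, "wx": 0, "wy": 0, "wz": 0}, {"gripper": 1, "tx": 0, "ty": 0, "tz": -0.48, "wx": 0, "wy": 0, "wz": 0}, {"gripper": 1, "tx": 0, "ty": 0, "tz": -0.48, "wx": 0, "wy": 0, "wz": 0}, {"gripper": 1, "tx": 0, "ty": 0, "tz": -0.48, "wx": 0, "wy": 0, "wz": 0}, {"gripper": 1, "tx": -0.948, "ty": -0.884, "tz": -0.48, "wx": 0, "wy": 0, "wz": 0}, {"gripper": 1, "tx": -0.948, "ty": -0.884, "tz": -0.48, "wx": 0, "wy": 0, "wz": 0}, {"gripper": 1, "tx": -0.948, "ty": -0.884, "tz": -0.48, "wx": 0, "wy": 0, "wz": 0}, {"gripper": 1, "tx": -0.948, "ty": -0.884, "tz": -0.48, "wx": 0, "wy": 0, "wz": 0}, {"gripper": 1, "tx": -0.948, "ty": -0.884, "tz": -0.48, "wx": 0, "wy": 0, "wz": 0}, {"gripper": 1, "tx": -0.948, "ty": -0.884, "tz": -0.48, "wx": 0, "wy": 0, "wz": 0}, {"gripper": 1, "tx": -0.948, "ty": -0.884, "tz": -0.48, "wx": 0, "wy": 0, "wz": 0}, {"gripper": 1, "tx": -0.948, "ty": -0.884, "tz": -0.48, "wx": 0, "wy": 0, "wz": 0}, {"gripper": 1, "tx": -0.948, "ty": -0.884, "tz": -0.48, "wx": 0, "wy": 0, "wz": 0}, {"gripper": 1, "tx": -0.948, "ty": -0.884, "tz": -0.48, "wx": 0, "wy": 0, "wz": 0}, {"gripper": 1, "tx": -0.948, "ty": -0.884, "tz": -0.48, "wx": 0, "wy": 0, "wz": 0}, {"gripper": 1, "tx": -0.948, "ty": -0.884, "tz": -0.48, "wx": 0, "wy": 0, "wz": 0}, {"gripper": 1, "tx": -0.948, "ty": -0.884, "tz": -0.48, "wx": 0, "wy": 0, "wz": 0}, {"gripper": 1, "tx": -0.948, "ty": -0.884, "tz": -0.48, "wx": 0, "wy": 0, "wz": 0}]}}

```text
clock: 1.77
tool_pos: [484.9, 101.3, 466.6]
eef_rot: [-3.141, -0.0, 2.818]
wrist_force: [1.4, 0.9, 0.0]
grip_width: 1.0
grasp_force: 0.0
```

Call:
{"op": "move_arm", "data": {"motion": [{"gripper": 1, "tx": -0.09, "ty": -0.085, "tz": 0, "wx": 0, "wy": 0, "wz": 0}, {"gripper": 1, "tx": -0.09, "ty": -0.085, "tz": 0, "wx": -0.3, "wy": 0.01, "wz": -0.03}, {"gripper": 1, "tx": -0.09, "ty": -0.085, "tz": 0, "wx": -1, "wy": 0.037, "wz": -0.088}, {"gripper": 1, "tx": -0.09, "ty": -0.085, "tz": 0, "wx": -1, "wy": 0.037, "wz": -0.088}, {"gripper": 1, "tx": -0.09, "ty": -0.085, "tz": 0, "wx": -1, "wy": 0.037, "wz": -0.088}, {"gripper": 1, "tx": -0.09, "ty": -0.085, "tz": 0, "wx": -1, "wy": 0.037, "wz": -0.088}, {"gripper": 1, "tx": -0.09, "ty": -0.085, "tz": 0, "wx": -1, "wy": 0.037, "wz": -0.088}, {"gripper": 1, "tx": -0.09, "ty": -0.085, "tz": 0, "wx": -1, "wy": 0.037, "wz": -0.088}, {"gripper": 1, "tx": -0.09, "ty": -0.085, "tz": 0, "wx": -1, "wy": 0.037, "wz": -0.088}, {"gripper": 1, "tx": -0.09, "ty": -0.085, "tz": 0, "wx": -1, "wy": 0.037, "wz": -0.088}, {"gripper": 1, "tx": -0.09, "ty": -0.085, "tz": 0, "wx": -1, "wy": 0.037, "wz": -0.088}, {"gripper": 1, "tx": -0.09, "ty": -0.085, "tz": 0, "wx": -1, "wy": 0.037, "wz": -0.088}]}}

```text
clock: 2.77
tool_pos: [514.0, 50.1, 467.5]
eef_rot: [2.357, 0.001, 2.894]
wrist_force: [0.3, 0.5, -0.5]
grip_width: 0.997
grasp_force: 0.0
```

```bash
cat > look.py <<'E'
from h import *
import sys
s=env.state()
im=env.camera("wrist");cv2.imwrite("pics/w1.png",im[:,:,::-1])
R=Ro.from_euler('xyz',s['eef_rot']).as_matrix();print(s['qpos'].round(2),s['tool_pos'].round(1));print(R.round(3))
box=np.array([520,63,-.25]);Rl=Ro.from_euler('z',-.25).as_matrix()
print("local tcp",(Rl.T@(s['tool_pos']-[520,63,0])).round(1),"tool axes local\n",(Rl.T@R).round(2))
c=env.get_calibration("wrist");T=c['T_tool_cam'];P=W([lid(x,230,1.637) for x in(-64,0,64)],box)
t=(P-s['tool_pos'])@R;print("bar in tool",t.round(1));q=(t-T[:3,3])@T[:3,:3]@c['intrinsics'].T;print("pred px",(q[:,:2]/q[:,2:]).round())
E
python3 look.py
```

```text
[ 0.12  0.07  0.25  1.77 -0.8   1.47  1.86] [514.   50.1 467.5]
[[-0.969  0.173  0.174]
 [ 0.245  0.686  0.685]
 [-0.001  0.707 -0.707]]
local tcp [ -2.6 -14.  467.5] tool axes local
 [[-1.   -0.   -0.  ]
 [-0.    0.71  0.71]
 [-0.    0.71 -0.71]]
bar in tool [[ 61.3 -32.3 177.1]
 [ -2.7 -32.5 177.1]
 [-66.7 -32.6 177. ]]
pred px [[244. 141.]
 [246. 198.]
 [247. 250.]]
```

View pics/w1.png

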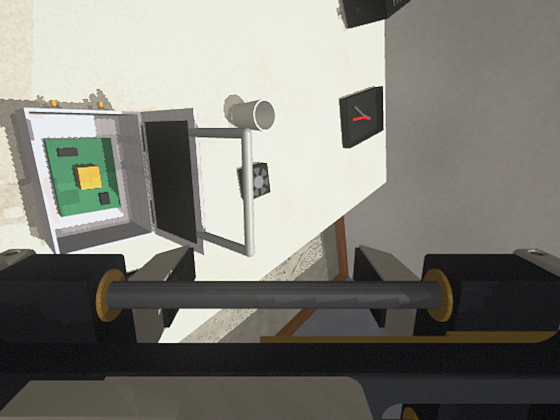

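The wrist view shows the bar at column 249, rows 135–245, within about 8 px of the prediction. So the bar centre is at roughly (6, −29, 177) mm in tool axes. I'll narrow the gap to about 33 mm and advance to just short of the bar.

Call:
{"op": "move_arm", "data": {"motion": [{"gripper": 0.36, "tx": 0.012, "ty": -0.058, "tz": 0, "wx": 0, "wy": 0, "wz": 0}, {"gripper": 0.36, "tx": 0.012, "ty": -0.058, "tz": 0.05, "wx": 0, "wy": 0, "wz": 0}, {"gripper": 0.36, "tx": 0.012, "ty": -0.058, "tz": 0.1, "wx": 0, "wy": 0, "wz": 0}, {"gripper": 0.36, "tx": 0.012, "ty": -0.058, "tz": 0.15, "wx": 0, "wy": 0, "wz": 0}, {"gripper": 0.36, "tx": 0.012, "ty": -0.058, "tz": 0.2, "wx": 0, "wy": 0, "wz": 0}, {"gripper": 0.36, "tx": 0.012, "ty": -0.058, "tz": 0.25, "wx": 0, "wy": 0, "wz": 0}, {"gripper": 0.36, "tx": 0.012, "ty": -0.058, "tz": 0.28, "wx": 0, "wy": 0, "wz": 0}, {"gripper": 0.36, "tx": 0.012, "ty": -0.058, "tz": 0.28, "wx": 0, "wy": 0, "wz": 0}, {"gripper": 0.36, "tx": 0.012, "ty": -0.058, "tz": 0.28, "wx": 0, "wy": 0, "wz": 0}]}}

```text
clock: 3.57
tool_pos: [527.1, 127.5, 347.5]
eef_rot: [2.356, -0.001, 2.894]
wrist_force: [0.1, -0.4, 0.2]
grip_width: 0.4
grasp_force: 0.0
```

```bash
sed -i 's/w1.png/w2.png/' look.py; python3 look.py; python3 -c "
from h import *;print(env.state()['grip_width'])"
```

```text
[ 0.04  0.15  0.18  1.97 -0.9   1.19  1.96] [527.1 127.5 347.5]
[[-0.969  0.174  0.173]
 [ 0.245  0.685  0.686]
 [ 0.001  0.707 -0.707]]
local tcp [ -9.1  64.2 347.5] tool axes local
 [[-1.   -0.   -0.  ]
 [-0.    0.71  0.71]
 [ 0.    0.71 -0.71]]
bar in tool [[ 54.9  -2.9  37. ]
 [ -9.1  -3.   36.9]
 [-73.1  -3.   36.8]]
pred px [[269. 160.]
 [270. 252.]
 [270. 330.]]
0.3833091621003418
```

View pics/w2.png

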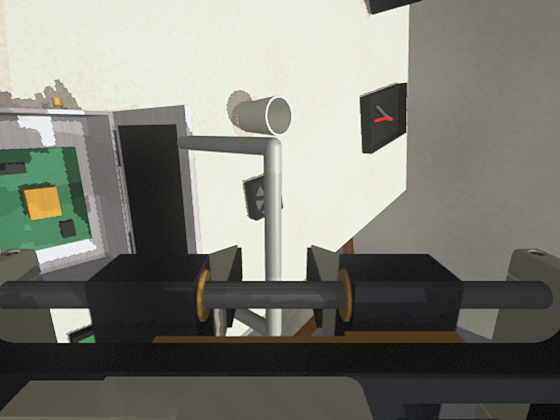

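The bar is centred between the fingers at column ~273, about 37 mm ahead of the tips. Next I'll compute the arc rows.

```bash
cat > arc.py <<'E'
import numpy as np,sys,json
t0,t1,n=map(float,sys.argv[1:4]);pre=float(sys.argv[4])if len(sys.argv)>4 else 0
f=lambda t:(230*np.sin(t-np.pi/4),-230*np.cos(t-np.pi/4))
for t in np.linspace(t0,t1,int(n)+1)[1:]:
    print(round(t,3),[round((a-b)/500+c,3) for a,b,c in zip(f(t),f(t0),(0,pre))])
E
python3 arc.py 1.637 1.2 14 .13; echo; python3 arc.py 1.2 .6 20; echo; python3 arc.py .6 .3 10; echo;python3 arc.py .3 0 18
```

```text
1.606 [np.float64(-0.01), np.float64(0.119)]
1.575 [np.float64(-0.02), np.float64(0.109)]
1.543 [np.float64(-0.03), np.float64(0.099)]
1.512 [np.float64(-0.04), np.float64(0.089)]
1.481 [np.float64(-0.051), np.float64(0.08)]
1.45 [np.float64(-0.062), np.float64(0.071)]
1.418 [np.float64(-0.074), np.float64(0.062)]
1.387 [np.float64(-0.086), np.float64(0.054)]
1.356 [np.float64(-0.098), np.float64(0.046)]
1.325 [np.float64(-0.11), np.float64(0.038)]
1.294 [np.float64(-0.122), np.float64(0.031)]
1.262 [np.float64(-0.135), np.float64(0.024)]
1.231 [np.float64(-0.148), np.float64(0.018)]
1.2 [np.float64(-0.161), np.float64(0.012)]

1.17 [np.float64(-0.013), np.float64(-0.005)]
1.14 [np.float64(-0.026), np.float64(-0.01)]
1.11 [np.float64(-0.039), np.float64(-0.015)]
1.08 [np.float64(-0.052), np.float64(-0.019)]
1.05 [np.float64(-0.065), np.float64(-0.023)]
1.02 [np.float64(-0.078), np.float64(-0.026)]
0.99 [np.float64(-0.092), np.float64(-0.029)]
0.96 [np.float64(-0.105), np.float64(-0.032)]
0.93 [np.float64(-0.119), np.float64(-0.034)]
0.9 [np.float64(-0.133), np.float64(-0.036)]
0.87 [
[... 1013 characters left out ...]
), np.float64(0.011)]
0.233 [np.float64(-0.027), np.float64(0.015)]
0.217 [np.float64(-0.033), np.float64(0.019)]
0.2 [np.float64(-0.04), np.float64(0.023)]
0.183 [np.float64(-0.046), np.float64(0.028)]
0.167 [np.float64(-0.052), np.float64(0.032)]
0.15 [np.float64(-0.058), np.float64(0.037)]
0.133 [np.float64(-0.065), np.float64(0.041)]
0.117 [np.float64(-0.071), np.float64(0.046)]
0.1 [np.float64(-0.077), np.float64(0.051)]
0.083 [np.float64(-0.082), np.float64(0.056)]
0.067 [np.float64(-0.088), np.float64(0.061)]
0.05 [np.float64(-0.094), np.float64(0.066)]
0.033 [np.float64(-0.1), np.float64(0.071)]
0.017 [np.float64(-0.105), np.float64(0.076)]
0.0 [np.float64(-0.111), np.float64(0.082)]
```

Call:
{"op": "move_arm", "data": {"motion": [{"gripper": 0.36, "tx": -0.005, "ty": -0.002, "tz": 0.04, "wx": 0, "wy": 0, "wz": 0}, {"gripper": 0.36, "tx": -0.005, "ty": -0.002, "tz": 0.08, "wx": 0, "wy": 0, "wz": 0}, {"gripper": 0.36, "tx": -0.005, "ty": -0.002, "tz": 0.12, "wx": 0, "wy": 0, "wz": 0}, {"gripper": 0.36, "tx": -0.005, "ty": -0.002, "tz": 0.13, "wx": 0, "wy": 0, "wz": 0}, {"gripper": 0.36, "tx": -0.005, "ty": -0.002, "tz": 0.13, "wx": 0, "wy": 0, "wz": 0}, {"gripper": 0.36, "tx": -0.005, "ty": -0.01, "tz": 0.119, "wx": 0, "wy": 0, "wz": 0}, {"gripper": 0.36, "tx": -0.005, "ty": -0.02, "tz": 0.109, "wx": 0, "wy": 0, "wz": 0}, {"gripper": 0.36, "tx": -0.005, "ty": -0.03, "tz": 0.099, "wx": 0, "wy": 0, "wz": 0}, {"gripper": 0.36, "tx": -0.005, "ty": -0.04, "tz": 0.089, "wx": 0, "wy": 0, "wz": 0}, {"gripper": 0.36, "tx": -0.005, "ty": -0.051, "tz": 0.08, "wx": 0, "wy": 0, "wz": 0}, {"gripper": 0.36, "tx": -0.005, "ty": -0.062, "tz": 0.071, "wx": 0, "wy": 0, "wz": 0}, {"gripper": 0.36, "tx": -0.005, "ty": -0.074, "tz": 0.062, "wx": 0, "wy": 0, "wz": 0}, {"gripper": 0.36, "tx": -0.005, "ty": -0.086, "tz": 0.054, "wx": 0, "wy": 0, "wz": 0}, {"gripper": 0.36, "tx": -0.005, "ty": -0.098, "tz": 0.046, "wx": 0, "wy": 0, "wz": 0}, {"gripper": 0.36, "tx": -0.005, "ty": -0.11, "tz": 0.038, "wx": 0, "wy": 0, "wz": 0}, {"gripper": 0.36, "tx": -0.005, "ty": -0.122, "tz": 0.031, "wx": 0, "wy": 0, "wz": 0}, {"gripper": 0.36, "tx": -0.005, "ty": -0.135, "tz": 0.024, "wx": 0, "wy": 0, "wz": 0}, {"gripper": 0.36, "tx": -0.005, "ty": -0.148, "tz": 0.018, "wx": 0, "wy": 0, "wz": 0}, {"gripper": 0.36, "tx": -0.005, "ty": -0.161, "tz": 0.012, "wx": 0, "wy": 0, "wz": 0}, {"gripper": 0.36, "tx": -0.005, "ty": -0.161, "tz": 0.012, "wx": 0, "wy": 0, "wz": 0}]}}

```text
clock: 5.28
tool_pos: [516.5, 73.0, 285.2]
eef_rot: [2.357, -0.001, 2.889]
wrist_force: [0.2, 0.4, 0.5]
grip_width: 0.36
grasp_force: 0.0
```

Run:
```python
from h import *
s=env.state();print(s['tool_pos'],s['wrist_force'],s['grip_width'],s['qpos'].round(2))
a=env.camera("scene")[80:240,180:340,::-1];b=env.camera("side")[60:270,150:330,::-1]
a=cv2.resize(a,None,fx=2.3,fy=2.3);b=cv2.resize(b,(int(180*2),420))
o=np.zeros((420,740,3),np.uint8);o[:a.shape[0],:a.shape[1]]=a;o[:,375:375+360]=b
cv2.imwrite("pics/c3.png",np.clip(o*1.5,0,255).astype(np.uint8))
```

```text
[516.50831338  73.00007877 285.16231703] [0.16569967 0.37149778 0.47231141] 0.3596362604649656 [ 0.12  0.24  0.22  2.02 -0.92  1.19  2.16]
```

View pics/c3.png

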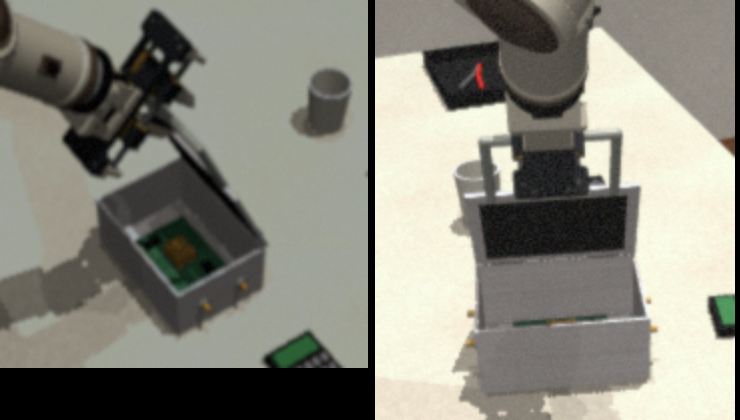

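The lid has come over and is held between the fingers: the bow surrounds them at about (550,165) in the crop. I'll carry on slowly and watch joint 7.

Call:
{"op": "move_arm", "data": {"motion": [{"gripper": 0.36, "tx": 0, "ty": -0.013, "tz": -0.005, "wx": 0, "wy": 0, "wz": 0}, {"gripper": 0.36, "tx": 0, "ty": -0.026, "tz": -0.01, "wx": 0, "wy": 0, "wz": 0}, {"gripper": 0.36, "tx": 0, "ty": -0.039, "tz": -0.015, "wx": 0, "wy": 0, "wz": 0}, {"gripper": 0.36, "tx": 0, "ty": -0.052, "tz": -0.019, "wx": 0, "wy": 0, "wz": 0}, {"gripper": 0.36, "tx": 0, "ty": -0.065, "tz": -0.023, "wx": 0, "wy": 0, "wz": 0}, {"gripper": 0.36, "tx": 0, "ty": -0.078, "tz": -0.026, "wx": 0, "wy": 0, "wz": 0}, {"gripper": 0.36, "tx": 0, "ty": -0.092, "tz": -0.029, "wx": 0, "wy": 0, "wz": 0}, {"gripper": 0.36, "tx": 0, "ty": -0.105, "tz": -0.032, "wx": 0, "wy": 0, "wz": 0}, {"gripper": 0.36, "tx": 0, "ty": -0.119, "tz": -0.034, "wx": 0, "wy": 0, "wz": 0}, {"gripper": 0.36, "tx": 0, "ty": -0.133, "tz": -0.036, "wx": 0, "wy": 0, "wz": 0}, {"gripper": 0.36, "tx": 0, "ty": -0.133, "tz": -0.036, "wx": 0, "wy": 0, "wz": 0}, {"gripper": 0.36, "tx": 0, "ty": -0.133, "tz": -0.036, "wx": 0, "wy": 0, "wz": 0}, {"gripper": 0.36, "tx": 0, "ty": -0.133, "tz": -0.036, "wx": 0, "wy": 0, "wz": 0}, {"gripper": 0.36, "tx": 0, "ty": -0.133, "tz": -0.036, "wx": 0, "wy": 0, "wz": 0}]}}

```text
clock: 6.55
tool_pos: [502.0, 17.0, 252.0]
eef_rot: [2.356, -0.0, 2.891]
wrist_force: [-0.9, -0.6, 0.7]
grip_width: 0.359
grasp_force: 0.5
```

```bash
cat > st.py <<'E'
from h import *
s=env.state();R=Ro.from_euler('xyz',s['eef_rot']).as_matrix()
Rl=Ro.from_euler('z',-.25).as_matrix();l=Rl.T@(s['tool_pos']-[520,63,0])
print(s['qpos'].round(2),"local tcp",l.round(1),"F tool",(R.T@s['wrist_force']).round(2),s['grip_width'])
E
python3 st.py
```

```text
[ 0.21  0.31  0.26  2.02 -0.91  1.23  2.3 ] local tcp [ -6.1 -49.  252. ] F tool [ 0.76 -0.14 -1.07] 0.35932131854280647
```

```bash
python3 arc.py .9 .36 18 | sed 's/np.float64//g'
```

```text
0.87 [(-0.014), (-0.001)]
0.84 [(-0.027), (-0.002)]
0.81 [(-0.041), (-0.003)]
0.78 [(-0.055), (-0.003)]
0.75 [(-0.069), (-0.003)]
0.72 [(-0.083), (-0.002)]
0.69 [(-0.096), (-0.001)]
0.66 [(-0.11), (0.001)]
0.63 [(-0.124), (0.003)]
0.6 [(-0.137), (0.005)]
0.57 [(-0.151), (0.008)]
0.54 [(-0.164), (0.011)]
0.51 [(-0.178), (0.014)]
0.48 [(-0.191), (0.018)]
0.45 [(-0.204), (0.023)]
0.42 [(-0.217), (0.027)]
0.39 [(-0.23), (0.032)]
0.36 [(-0.242), (0.038)]
```

Call:
{"op": "move_arm", "data": {"motion": [{"gripper": 0.36, "tx": 0, "ty": -0.014, "tz": -0.001, "wx": 0, "wy": 0, "wz": -0.01}, {"gripper": 0.36, "tx": 0, "ty": -0.027, "tz": -0.002, "wx": 0, "wy": 0, "wz": -0.02}, {"gripper": 0.36, "tx": 0, "ty": -0.041, "tz": -0.003, "wx": 0, "wy": 0, "wz": -0.03}, {"gripper": 0.36, "tx": 0, "ty": -0.055, "tz": -0.003, "wx": 0, "wy": 0, "wz": -0.04}, {"gripper": 0.36, "tx": 0, "ty": -0.069, "tz": -0.003, "wx": 0, "wy": 0, "wz": -0.05}, {"gripper": 0.36, "tx": 0, "ty": -0.083, "tz": -0.002, "wx": 0, "wy": 0, "wz": -0.06}, {"gripper": 0.36, "tx": 0, "ty": -0.096, "tz": -0.001, "wx": 0, "wy": 0, "wz": -0.07}, {"gripper": 0.36, "tx": 0, "ty": -0.11, "tz": 0.001, "wx": 0, "wy": 0, "wz": -0.08}, {"gripper": 0.36, "tx": 0, "ty": -0.124, "tz": 0.003, "wx": 0, "wy": 0, "wz": -0.09}, {"gripper": 0.36, "tx": 0, "ty": -0.137, "tz": 0.005, "wx": 0, "wy": 0, "wz": -0.1}, {"gripper": 0.36, "tx": 0, "ty": -0.151, "tz": 0.008, "wx": 0, "wy": 0, "wz": -0.11}, {"gripper": 0.36, "tx": 0, "ty": -0.151, "tz": 0.008, "wx": 0, "wy": 0, "wz": -0.11}]}}

```text
clock: 7.55
tool_pos: [488.9, -33.1, 194.1]
eef_rot: [2.358, 0.06, 2.951]
wrist_force: [-0.5, -0.7, -0.7]
grip_width: 0.36
grasp_force: 0.6
```

```bash
python3 st.py; python3 arc.py .57 .3 9 | sed 's/np.float64//g'
```

```text
[ 0.33  0.42  0.24  2.03 -0.91  1.21  2.54] local tcp [  -6.4 -100.8  194.1] F tool [ 0.45 -1.   -0.06] 0.359703095647537
0.54 [(-0.013), (0.003)]
0.51 [(-0.027), (0.007)]
0.48 [(-0.04), (0.011)]
0.45 [(-0.053), (0.015)]
0.42 [(-0.066), (0.02)]
0.39 [(-0.079), (0.025)]
0.36 [(-0.092), (0.03)]
0.33 [(-0.104), (0.036)]
0.3 [(-0.116), (0.043)]
```

Negative wz pushed joint 7 the wrong way, so I'll roll it back the other way in place.

Call:
{"op": "move_arm", "data": {"motion": [{"gripper": 0.36, "tx": 0, "ty": 0, "tz": 0, "wx": 0, "wy": 0, "wz": 0.04}, {"gripper": 0.36, "tx": 0, "ty": 0, "tz": 0, "wx": 0, "wy": 0, "wz": 0.08}, {"gripper": 0.36, "tx": 0, "ty": 0, "tz": 0, "wx": 0, "wy": 0, "wz": 0.12}, {"gripper": 0.36, "tx": 0, "ty": 0, "tz": 0, "wx": 0, "wy": 0, "wz": 0.16}, {"gripper": 0.36, "tx": 0, "ty": 0, "tz": 0, "wx": 0, "wy": 0, "wz": 0.2}, {"gripper": 0.36, "tx": 0, "ty": 0, "tz": 0, "wx": 0, "wy": 0, "wz": 0.24}, {"gripper": 0.36, "tx": 0, "ty": 0, "tz": 0, "wx": 0, "wy": 0, "wz": 0.28}, {"gripper": 0.36, "tx": 0, "ty": 0, "tz": 0, "wx": 0, "wy": 0, "wz": 0.32}, {"gripper": 0.36, "tx": 0, "ty": 0, "tz": 0, "wx": 0, "wy": 0, "wz": 0.36}, {"gripper": 0.36, "tx": 0, "ty": 0, "tz": 0, "wx": 0, "wy": 0, "wz": 0.4}, {"gripper": 0.36, "tx": 0, "ty": 0, "tz": 0, "wx": 0, "wy": 0, "wz": 0.4}]}}

```text
clock: 8.47
tool_pos: [489.9, -32.5, 195.7]
eef_rot: [2.369, -0.16, 2.727]
wrist_force: [-0.2, -1.3, -1.5]
grip_width: 0.36
grasp_force: 0.6
```

```bash
python3 st.py
python3 - <<'E'
# arc from .57 in axes of the rolled tool (roll a about tool z)
from h import *
s=env.state();R=Ro.from_euler('xyz',s['eef_rot']).as_matrix();Rl=Ro.from_euler('z',-.25).as_matrix()
M=R.T@Rl
print((Rl.T@R).round(2))
p=lambda t:np.array([0,-230*np.cos(t),230*np.sin(t)])
for t in np.arange(.54,-.01,-.03):print(round(t,2),(M@(p(t)-p(.57))/500).round(3))
E
```

```text
[ 0.3   0.42  0.29  2.03 -0.92  1.23  2.23] local tcp [  -5.5 -100.   195.7] F tool [-0.57 -1.88  0.14] 0.3601665131261362
[[-0.97  0.23  0.  ]
 [ 0.16  0.69  0.71]
 [ 0.16  0.69 -0.71]]
0.54 [-0.003 -0.013  0.003]
0.51 [-0.006 -0.026  0.007]
0.48 [-0.009 -0.039  0.011]
0.45 [-0.012 -0.052  0.015]
0.42 [-0.015 -0.064  0.02 ]
0.39 [-0.018 -0.077  0.025]
0.36 [-0.021 -0.089  0.03 ]
0.33 [-0.024 -0.101  0.036]
0.3 [-0.026 -0.113  0.043]
0.27 [-0.029 -0.125  0.049]
0.24 [-0.032 -0.137  0.056]
0.21 [-0.034 -0.148  0.063]
0.18 [-0.037 -0.159  0.071]
0.15 [-0.04  -0.17   0.079]
0.12 [-0.042 -0.181  0.087]
0.09 [-0.044 -0.191  0.096]
0.06 [-0.047 -0.201  0.105]
0.03 [-0.049 -0.211  0.114]
-0.0 [-0.051 -0.221  0.124]
```

Call:
{"op": "move_arm", "data": {"motion": [{"gripper": 0.36, "tx": -0.003, "ty": -0.013, "tz": 0.003, "wx": 0, "wy": 0, "wz": 0}, {"gripper": 0.36, "tx": -0.006, "ty": -0.026, "tz": 0.007, "wx": 0, "wy": 0, "wz": 0}, {"gripper": 0.36, "tx": -0.009, "ty": -0.039, "tz": 0.011, "wx": 0, "wy": 0, "wz": 0}, {"gripper": 0.36, "tx": -0.012, "ty": -0.052, "tz": 0.015, "wx": 0, "wy": 0, "wz": 0}, {"gripper": 0.36, "tx": -0.015, "ty": -0.064, "tz": 0.02, "wx": 0, "wy": 0, "wz": 0}, {"gripper": 0.36, "tx": -0.018, "ty": -0.077, "tz": 0.025, "wx": 0, "wy": 0, "wz": 0}, {"gripper": 0.36, "tx": -0.021, "ty": -0.089, "tz": 0.03, "wx": 0, "wy": 0, "wz": 0}, {"gripper": 0.36, "tx": -0.024, "ty": -0.101, "tz": 0.036, "wx": 0, "wy": 0, "wz": 0}, {"gripper": 0.36, "tx": -0.026, "ty": -0.113, "tz": 0.043, "wx": 0, "wy": 0, "wz": 0}, {"gripper": 0.36, "tx": -0.029, "ty": -0.125, "tz": 0.049, "wx": 0, "wy": 0, "wz": 0}, {"gripper": 0.36, "tx": -0.029, "ty": -0.125, "tz": 0.049, "wx": 0, "wy": 0, "wz": 0}]}}

```text
clock: 9.38
tool_pos: [481.9, -59.7, 131.3]
eef_rot: [2.37, -0.162, 2.728]
wrist_force: [0.6, -0.8, -1.8]
grip_width: 0.361
grasp_force: 0.7
```

```bash
python3 st.py
python3 - <<'E'
from h import *
a=env.camera("scene")[80:240,180:340,::-1];b=env.camera("side")[60:270,150:330,::-1]
a=cv2.resize(a,None,fx=2.3,fy=2.3);b=cv2.resize(b,(360,420))
o=np.zeros((420,740,3),np.uint8);o[:a.shape[0],:a.shape[1]]=a;o[:,375:375+360]=b
cv2.imwrite("pics/c4.png",np.clip(o*1.5,0,255).astype(np.uint8))
E
```

```text
[ 0.36  0.55  0.28  2.03 -0.96  1.19  2.38] local tcp [  -6.6 -128.3  131.3] F tool [-1.13 -1.51  0.77] 0.36134259669880114
```

View pics/c4.png

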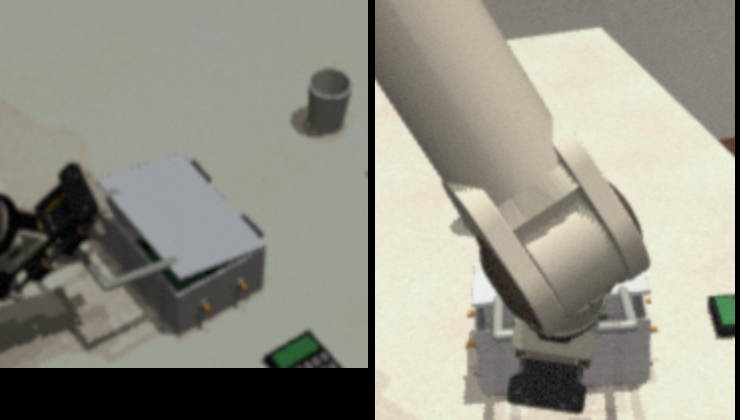

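The lid is about 0.2 rad above the rim and carried on the finger (left crop, edge gap at (200,265)). Now the slow final descent.

Call:
{"op": "move_arm", "data": {"motion": [{"gripper": 0.36, "tx": -0.0015, "ty": -0.006, "tz": 0.003, "wx": 0, "wy": 0, "wz": 0.005}, {"gripper": 0.36, "tx": -0.003, "ty": -0.012, "tz": 0.007, "wx": 0, "wy": 0, "wz": 0.01}, {"gripper": 0.36, "tx": -0.004, "ty": -0.018, "tz": 0.01, "wx": 0, "wy": 0, "wz": 0.015}, {"gripper": 0.36, "tx": -0.005, "ty": -0.023, "tz": 0.014, "wx": 0, "wy": 0, "wz": 0.02}, {"gripper": 0.36, "tx": -0.006, "ty": -0.029, "tz": 0.018, "wx": 0, "wy": 0, "wz": 0.025}, {"gripper": 0.36, "tx": -0.008, "ty": -0.034, "tz": 0.022, "wx": 0, "wy": 0, "wz": 0.03}, {"gripper": 0.36, "tx": -0.009, "ty": -0.04, "tz": 0.026, "wx": 0, "wy": 0, "wz": 0.035}, {"gripper": 0.36, "tx": -0.011, "ty": -0.045, "tz": 0.03, "wx": 0, "wy": 0, "wz": 0.04}, {"gripper": 0.36, "tx": -0.012, "ty": -0.051, "tz": 0.034, "wx": 0, "wy": 0, "wz": 0.045}, {"gripper": 0.36, "tx": -0.013, "ty": -0.056, "tz": 0.038, "wx": 0, "wy": 0, "wz": 0.05}, {"gripper": 0.36, "tx": -0.014, "ty": -0.061, "tz": 0.042, "wx": 0, "wy": 0, "wz": 0.05}, {"gripper": 0.36, "tx": -0.015, "ty": -0.066, "tz": 0.047, "wx": 0, "wy": 0, "wz": 0.05}, {"gripper": 0.36, "tx": -0.0165, "ty": -0.071, "tz": 0.051, "wx": 0, "wy": 0, "wz": 0.05}, {"gripper": 0.36, "tx": -0.018, "ty": -0.076, "tz": 0.056, "wx": 0, "wy": 0, "wz": 0.05}, {"gripper": 0.36, "tx": -0.019, "ty": -0.081, "tz": 0.06, "wx": 0, "wy": 0, "wz": 0.05}, {"gripper": 0.36, "tx": -0.02, "ty": -0.086, "tz": 0.065, "wx": 0, "wy": 0, "wz": 0.05}, {"gripper": 0.36, "tx": -0.021, "ty": -0.091, "tz": 0.07, "wx": 0, "wy": 0, "wz": 0.05}, {"gripper": 0.36, "tx": -0.021, "ty": -0.091, "tz": 0.07, "wx": 0, "wy": 0, "wz": 0.05}]}}

```text
clock: 10.98
tool_pos: [480.1, -67.0, 74.5]
eef_rot: [2.374, -0.189, 2.7]
wrist_force: [0.1, 0.8, 1.0]
grip_width: 0.36
grasp_force: 0.0
```

```bash
python3 st.py
python3 - <<'E'
from h import *
print(env.state()['grasp_force'])
a=env.camera("scene")[110:220,190:310,::-1];b=env.camera("wrist")[:,:,::-1]
a=cv2.resize(a,None,fx=3,fy=3);b=cv2.resize(b,(430,322))
o=np.zeros((330,800,3),np.uint8);o[:a.shape[0],:a.shape[1]]=a;o[:322,365:795]=b
cv2.imwrite("pics/c5.png",np.clip(o*1.5,0,255).astype(np.uint8))
E
```

```text
[ 0.39  0.67  0.26  2.02 -1.01  1.14  2.44] local tcp [  -6.5 -135.8   74.5] F tool [ 0.45  1.26 -0.15] 0.36030800727227336
0.0
```

View pics/c5.png

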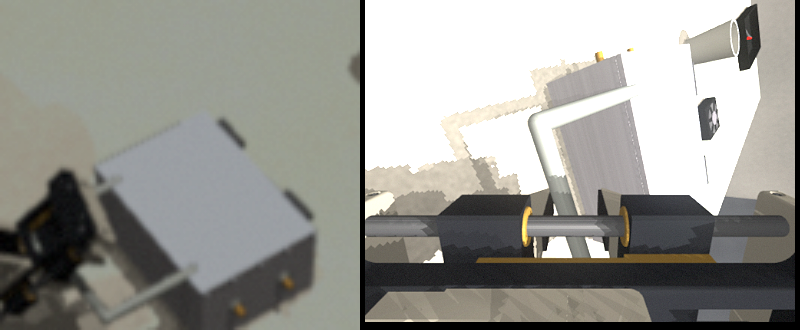

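The lid looks flat on the rim and the pad force is zero. I'll open the fingers slightly and withdraw along the tool axis.

Call:
{"op": "move_arm", "data": {"motion": [{"gripper": 0.55, "tx": 0, "ty": 0, "tz": 0, "wx": 0, "wy": 0, "wz": 0}, {"gripper": 0.55, "tx": 0, "ty": 0, "tz": 0, "wx": 0, "wy": 0, "wz": 0}, {"gripper": 0.55, "tx": 0, "ty": 0, "tz": 0, "wx": 0, "wy": 0, "wz": 0}, {"gripper": 0.55, "tx": 0, "ty": 0, "tz": -0.03, "wx": 0, "wy": 0, "wz": 0}, {"gripper": 0.55, "tx": 0, "ty": 0, "tz": -0.06, "wx": 0, "wy": 0, "wz": 0}, {"gripper": 0.55, "tx": 0, "ty": 0, "tz": -0.1, "wx": 0, "wy": 0, "wz": 0}, {"gripper": 0.55, "tx": 0, "ty": 0, "tz": -0.14, "wx": 0, "wy": 0, "wz": 0}, {"gripper": 0.55, "tx": 0, "ty": 0, "tz": -0.2, "wx": 0, "wy": 0, "wz": 0}, {"gripper": 0.55, "tx": 0, "ty": 0, "tz": -0.26, "wx": 0, "wy": 0, "wz": 0}, {"gripper": 0.55, "tx": 0, "ty": 0, "tz": -0.32, "wx": 0, "wy": 0, "wz": 0}, {"gripper": 0.55, "tx": 0, "ty": 0, "tz": -0.32, "wx": 0, "wy": 0, "wz": 0}, {"gripper": 0.55, "tx": 0, "ty": 0, "tz": -0.32, "wx": 0, "wy": 0, "wz": 0}, {"gripper": 0.55, "tx": 0, "ty": 0, "tz": -0.32, "wx": 0, "wy": 0, "wz": 0}]}}

```text
clock: 12.17
tool_pos: [452.0, -177.2, 188.6]
eef_rot: [2.374, -0.188, 2.699]
wrist_force: [-0.7, 1.2, -0.6]
grip_width: 0.552
grasp_force: 0.0
```

```bash
python3 st.py
python3 - <<'E'
from h import *
a=env.camera("scene")[90:280,190:390,::-1];a=cv2.resize(a,None,fx=3,fy=3)
cv2.imwrite("pics/c6.png",np.clip(a*1.5,0,255).astype(np.uint8))
E
```

```text
[ 0.49  0.54  0.38  1.87 -0.82  1.41  2.34] local tcp [  -6.4 -249.6  188.6] F tool [ 1.06 -0.01  1.09] 0.5521135733171529
```

View pics/c6.png

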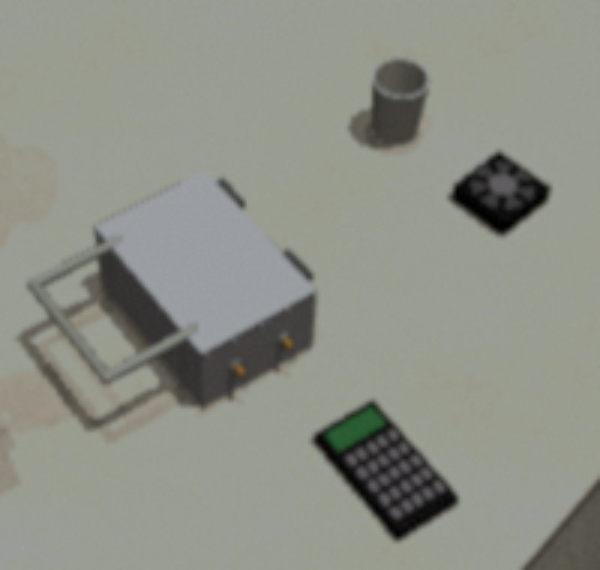

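The lid lies flat on the rim, the hand is out of the crop, and the cup, fan and calculator look undisturbed. Handing in.

```bash
python3 -c "
from station import env
print(env.close_job())"
```

```text
the job is handed in; nothing more can be done
None
```

The lid was tipped over, carried down on the finger and closed flat on the rim; the hand is clear, the cup, fan and calculator look unmoved in the last picture (the adapter was out of frame, but the arm never went near it), and the job is handed in, though no verdict came back.

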